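# Hold a padlock in the corner of the marking jig

### The arm

A 7-joint arm with a two-finger parallel gripper is mounted at the origin on a cart in front of the work surface, level with it; the furniture and walls round the work are solid. World frame = base frame: x ahead of the robot, y to its left, z up, the work surface at z = 0. Lengths are in m, angles in rad, forces in N, time in s.
With the tool pointing down it reaches from about 0.4 to 0.85 m from the base axis. Payload 4.4 kg.
Tool frame: the origin (TCP) lies on the mounting face of the last link; the fingertips stand 199 mm ahead of it and the grasp point (between the pads) lies 180 mm ahead of it (ctrl.hold_point_z is the distance from the TCP to the grasp point, in m); z points along the fingers, y is the line along which they close (so a half turn about z gives the same grasp; the last joint's range is limited). The gripper opens to 94 mm and grips with 3 to 60 N. Pads are 16 mm wide; open, the fingers measure 119 mm over their backs; the gripper's body (75 mm by 177 mm) begins 78 mm behind the grasp point.
Start: joints at [1.235, 0.628, 0.038, 1.517, -0.027, 0.996, -0.02], TCP at [0.173, -0.626, 0.405] pointing down, gripper open.
Joint ranges: [-3.06, 3.06], [-0.37, 2.12], [-1.25, 1.32], [0.18, 2.47], [-1.1, 4.24], [0.23, 1.98], [-2.94, 2.94]. Speed limits (rad/s): [2.57, 2.57, 3.14, 3.14, 3.14, 3.14, 3.14].

### API

Orientations are given as a rotation vector (axis times angle).
In Python, from station import ctrl gives the robot as it stands. Calls block until the motion is done:
- ctrl.move_to(position, orientation): joint-space move of the TCP to a pose.
- ctrl.line_to(position, attitude=None, feed=0.15): straight line of the TCP; attitude=None keeps the orientation; feed is the mean speed in m/s.
- ctrl.movej(angles): joint-space move.
- ctrl.gripper_to(opening): finger opening in m; the grip force is fixed at half the most; returns when the fingers have stopped.
- ctrl.hold(seconds).
- ctrl.solve_ik(position, orientation): joint angles nearest the present ones, or None.
- ctrl.snapshot(name): name is "side" or "top"; returns a dict with "img" (480x640x3 uint8, red, green, blue), "intrinsics" (3x3 intrinsics, pixels), "world_to_cam" (4x4, takes a point from world to camera coordinates). Camera axes: x right, y up, looking along -z (the intrinsics and any distortion apply to the point x, -y, -z); pixel columns grow to the right and rows downward; lengths in m; the calibration is good to about 2 mm. A picture is of the moment at which its call begins. There is no depth.
A pose or a line that the arm cannot do raises ctrl.PlanningError and nothing moves.
- ctrl.hand_in(): hands the job in; it is judged then, once.
Readings, each from a call of its own:
- ctrl.current_time(): time.
- ctrl.current_q(): joint angles.
- ctrl.current_joint_vel(): joint speeds.
- ctrl.current_tau(): joint torques, N m.
- ctrl.current_position(): TCP position.
- ctrl.current_eef_rot(): TCP orientation.
- ctrl.current_contact_force(): force on the tool from outside, world axes, zero at the start.
- ctrl.current_moment(): the same for the moment, N m.
- ctrl.current_width(): finger opening in m.
- ctrl.current_gripper_force(): force on a finger pad.
Only numpy, scipy, OpenCV 4.12 (cv2) and the standard library are available. Lean on these libraries where they do the work, as an engineer would, in place of code of your own. Each camera call takes 0.05 s, during which the arm holds its last target. There are 200 camera calls.

### The job

Lift the brass padlock off its peg, leave the blue one hanging, and stand the brass padlock upright (shackle up) on the plate of the marking jig. Push it into the corner so that a broad face of its body is flush against the far stop while a side of its body is flush against the left stop, and finish while still gripping it and pressing it firmly against both stops: do not let go. Leave the other padlock, the loupe and the lock cylinder where they are.

Things in the scene. Friction and masses are not known exactly. Their poses are not given: they have to be found in the camera images.
- brass_centre (a point): Brass padlock, 0.18 kg, hung by its shackle on a rack peg. Point: centre of its body, a block 34 mm high (own x axis, up to the shackle), 40 wide (y), 15 thick (z, along the peg). Shackle bar 7 mm thick, rises 24 mm over the body; opening 17 wide, 17 high, 5 mm peg through it: 12 mm of play upward. Sides (40 apart) are free, a finger each side of the peg; grip only the upper half
- blue_centre (a point): Blue padlock of the same shape and size hanging on the other peg, 110 mm away; the point is the centre of its body. Leave it hanging. Behind the rack stands a tall black and white key machine (x from 0.56 m, y -0.10 to 0.27 m, up to z = 0.52): keep clear
- rack: Fixed rack, base 70 x 180 x 10 mm, crossbar along its y, all below 129 mm. Origin on the bench. Pegs at y = +55 and -55 mm, 120 mm up, run from the crossbar (x = 30) toward its -x (robot), level to x = -16, then a lip rising 5 mm to the tip at x = -27. Padlocks hang at x = 0, thickness along x. To free one, raise it 8 mm (6 to 10), then draw it 45 mm or more along -x
- jig: Fixed jig: dark steel plate 90 x 90 mm, top 10 mm above the bench, yaw varies. Origin on the bench under its centre. Two aluminium stop bars stand 10 mm above the plate (20 above the bench): far stop, face at x = +33 mm looking to -x, from y = -45 to 28; left stop, face at y = +33 looking to -y, from x = -45 to 45. Fingers beside the padlock must stay above the stops
- corner (a point): Where the planes of the two stop faces meet, level with the plate's top; axes as the jig's (x +33, y +33, z +10 mm in the jig's frame). With the padlock home (upright, width along the jig's y), its body centre is at (-7.5, -20, +17) mm from this point in these axes. Either broad face may be at the far stop
- far_stop: The jig's far stop bar, 12 x 73 x 10 mm; origin under its centre, on the plate
- left_stop: The jig's left stop bar, 90 x 12 x 10 mm; origin under its centre, on the plate
- padlock_brass: The brass padlock; this origin lies on its broad far face, 11 mm above the body's centre as it hangs; axes as brass_centre. Use brass_centre for grasping
- loupe_centre (a point): Black eye loupe, 39 mm across, 34 mm high, standing beyond the jig; bystander. Point: its centre. To the right stands a tall blue and white key machine (x from 0.48 m, y -0.58 to -0.26 m, up to z = 0.47; its head overhangs at the front): pass it on the robot's side
- cylinder_centre (a point): Nickel lock cylinder, 33 x 67 x 17 mm, lying beyond the jig; bystander. Point: its centre

How it is judged:
On the way:
1. the brass padlock is off its peg and held clear of the rack by the fingers (contact force between padlock_brass and the fingers above 1 N and contact force between padlock_brass and rack below 0.05 N and distance of brass_centre from where it was at the start of the episode above 0.04 m), for 0.1 s.
At the end, for the whole second after the job is handed in: Gripped (over 2 N), the brass padlock stands upright (0.12 rad) on the plate (4 mm), square (0.1 rad), within 3 mm of home in the corner, pressing over 1.5 N on each stop, at rest; the blue padlock, loupe and lock cylinder are within 20 mm of their starts (contact force between padlock_brass and far_stop above 1.5 N and contact force between padlock_brass and left_stop above 1.5 N and contact force between padlock_brass and the fingers above 2 N and x of brass_centre in the frame of corner between -0.0105 and -0.0045 m and y of brass_centre in the frame of corner between -0.023 and -0.017 m and z of brass_centre in the frame of corner between 0.013 and 0.021 m and angle between the z axis of padlock_brass and the x axis of jig, either way round below 0.1 rad and angle between brass_centre's own x axis and vertical below 0.12 rad and distance of each of blue_centre, loupe_centre, cylinder_centre from where it was at the start of the episode below 0.02 m and linear speed of padlock_brass below 0.02 m/s); the arm keeps its last pose, push and grip.
It fails at once if the blue padlock, the loupe or the lock cylinder is pushed away (moved by more than 40 mm) (distance of any of blue_centre, loupe_centre, cylinder_centre from where it was at the start of the episode above 0.04 m).
It also fails if it takes over 53 s, if anything falls off the work surface, if the arm or the gripper's body presses on something with over 40 N, if the wrist force passes 120 N, or if a joint passes its speed limit or range.

## Working session

There is one attempt and no reset: what is moved stays moved. The work goes in short steps, each a Python script; the robot and the scene stay as the last script left them, time stands still between calls to the robot, and variables do not carry over. Pictures are saved under pics/ and viewed, at most 10 in all, crops included, and the job is handed in when it is done.

```bash
mkdir -p pics; ls; python3 - <<'E'
from station import ctrl
import cv2,numpy as np
for n in("side","top"):
    s=ctrl.snapshot(n); cv2.imwrite(f"pics/{n}0.png",s["img"][:,:,::-1]); np.savez(f"{n}0.npz",**s)
    print(n,s.keys(),s["intrinsics"],np.linalg.inv(s["world_to_cam"]).round(3))
print(ctrl.current_eef_rot(),ctrl.current_position(),ctrl.hold_point_z,ctrl.current_time())
E
```

```text
pics
side dict_keys(['img', 'intrinsics', 'world_to_cam']) [[613.14267946   0.         319.77947271]
 [  0.         613.14267946 245.58203075]
 [  0.           0.           1.        ]] [[-0.996  0.054 -0.065  0.532]
 [-0.085 -0.664  0.743  0.746]
 [-0.003  0.746  0.666  0.714]
 [ 0.     0.     0.     1.   ]]
top dict_keys(['img', 'intrinsics', 'world_to_cam']) [[498.5274063    0.         319.61341202]
 [  0.         498.5274063  240.99471846]
 [  0.           0.           1.        ]] [[-0.012  0.986 -0.169  0.437]
 [-1.    -0.017 -0.024  0.016]
 [-0.027  0.169  0.985  0.914]
 [ 0.     0.     0.     1.   ]]
[-3.11145353e+00 -4.22327912e-01  3.43859707e-04] [ 0.17323368 -0.62624071  0.40389061] 0.1804 0.1
```

View pics/side0.png

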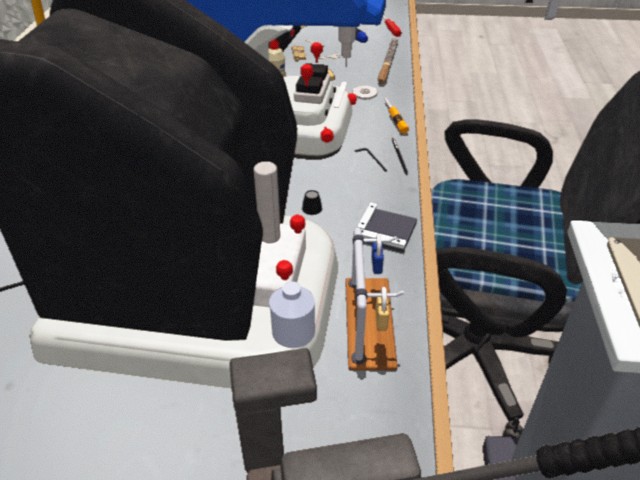

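View pics/top0.png

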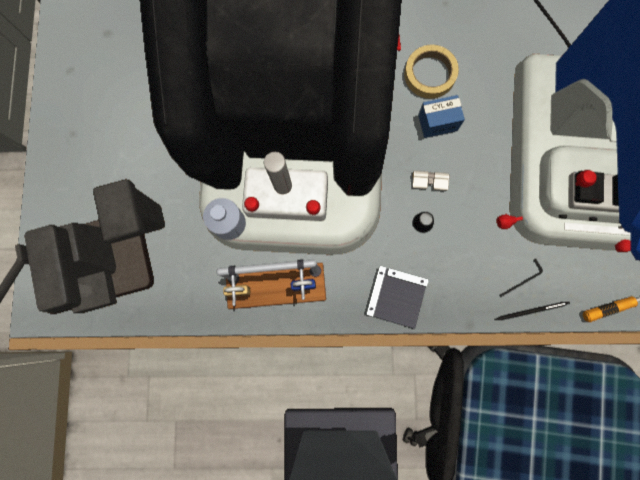

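The side view shows the brass padlock near (383,312), the blue one near (378,257) and the jig near (388,227). In the top view brass is at (236,290), blue at (302,286), the jig at (397,297), the loupe at (424,222) and the cylinder at (430,181). I'll zoom in next.

```bash
python3 - <<'E'
import cv2
t=cv2.imread("pics/top0.png")[250:340,215:335]; s=cv2.imread("pics/side0.png")[195:375,335:425]
j=cv2.imread("pics/top0.png")[255:335,355:440]
a=cv2.resize(t,None,fx=4,fy=4,interpolation=2); c=cv2.resize(s,None,fx=3.3,fy=3.3,interpolation=2); 
import numpy as np
im=np.zeros((600,800,3),np.uint8); im[:360,:480]=a; im[:594,490:490+297]=c
b=cv2.resize(j,None,fx=2.9,fy=2.9,interpolation=2); im[362:362+b.shape[0],:b.shape[1]]=b
cv2.imwrite("pics/crop.png",im)
E
```

```text
(no output)
```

View pics/crop.png

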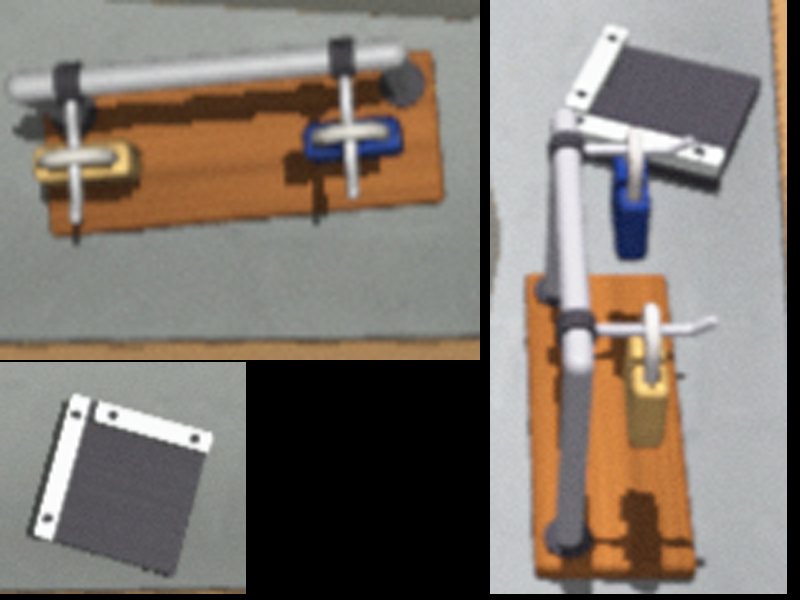

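The zoom shows all four corners of the orange base in the side view. The pegs point toward the robot, and the jig's white L (far and left stops) is clear in both views. Next I'll measure by casting rays.

```bash
cat > h.py <<'E'
import numpy as np, cv2
def ray(s,px):
    px=np.atleast_2d(np.asarray(px,float)); M=np.linalg.inv(s["world_to_cam"]); K=s["intrinsics"]
    d=np.c_[px,np.ones(len(px))]@np.linalg.inv(K).T; d=d*[1,-1,-1]
    return M[:3,3], d@M[:3,:3].T
def onplane(s,px,z):
    o,d=ray(s,px); return o+d*((z-o[2])/d[:,2])[:,None]
def tri(s1,p1,s2,p2):
    o1,d1=ray(s1,p1);o2,d2=ray(s2,p2);d1,d2=d1[0],d2[0]
    t=np.linalg.lstsq(np.c_[d1,-d2],o2-o1,rcond=None)[0]
    a,b=o1+t[0]*d1,o2+t[1]*d2; return (a+b)/2,np.linalg.norm(a-b)
def mask(s,lo,hi,roi):  # roi x0,y0,x1,y1; 4x upsampled, returns contour px of largest blob
    x0,y0,x1,y1=roi; im=cv2.resize(s["img"][y0:y1,x0:x1],None,fx=4,fy=4,interpolation=cv2.INTER_CUBIC)
    m=cv2.inRange(cv2.cvtColor(im,cv2.COLOR_RGB2HSV),np.array(lo),np.array(hi))
    c=max(cv2.findContours(m,cv2.RETR_EXTERNAL,cv2.CHAIN_APPROX_NONE)[0],key=cv2.contourArea)[:,0]
    return (c+.5)/4-.5+[x0,y0]
def rect(P): 
    r=cv2.minAreaRect((P[:,:2]*1000).astype(np.float32)); return np.round(r[0],1),np.round(r[1],1),round(r[2],1)
E
python3 - <<'E'
from h import *
T=np.load("top0.npz");S=np.load("side0.npz")
for n,s,roi in(("T",T,(215,255,335,320)),("S",S,(340,270,410,375))):
    c=mask(s,(5,130,60),(17,255,255),roi); P=onplane(s,c,.01); print(n,"rack",rect(P))
    print(cv2.boxPoints(cv2.minAreaRect((P[:,:2]*1000).astype(np.float32))).round())
for n,s,roi in(("T",T,(355,255,440,335)),("S",S,(350,195,425,255))):
    c=mask(s,(0,0,195),(180,60,255),roi); P=onplane(s,c,.02); print(n,"white",rect(P)); 
    c2=mask(s,(0,0,30),(180,80,110),roi); P2=onplane(s,c2,.01);print(n,"dark",rect(P2))
cs={}
for nm,lo,hi,rt,rs in(("brass",(18,70,60),(32,255,255),(215,270,260,310),(370,285,395,335)),("blue",(108,120,40),(125,255,255),(285,270,320,310),(365,235,395,280))):
    a,b=mask(T,lo,hi,rt),mask(S,lo,hi,rs)
    ca,cb=[(c.min(0)+c.max(0))/2 for c in(a,b)]; print(nm,ca,cb,tri(T,ca,S,cb), a.min(0),a.max(0),b.min(0),b.max(0))
for a,b in(((162,220),(315,362)),((130,180),(270,365))): print(tri(T,a,S,b))
E
```

```text
T rack (array([511.3, 120.2]), array([ 67.7, 178. ]), 4.5)
[[471. 206.]
 [485.  29.]
 [552.  34.]
 [538. 212.]]
S rack (array([511.4, 124.5]), array([ 68.6, 181.8]), 4.7)
[[470. 212.]
 [485.  31.]
 [553.  37.]
 [538. 218.]]
T white (array([499.6, -61.6]), array([12., 91.]), 73.0)
T dark (array([ 484.5, -105.3]), array([77. , 92.5]), 72.5)
S white (array([512.6, -95.4]), array([ 79.3, 167. ]), 2.8)
S dark (array([483. , -89.6]), array([100.8,  81.9]), 74.0)
brass [242. 290.] [381.5 313. ] (array([0.49800834, 0.16840734, 0.07699476]), np.float64(0.002368242182761038)) [234.875 284.875] [249.125 295.125] [374.875 296.875] [388.125 329.125]
blue [309.375 283.875] [377.125 257.375] (array([0.50623305, 0.05494007, 0.07691173]), np.float64(0.003259043247825542)) [304.375 279.375] [314.375 288.375] [371.625 242.125] [382.625 272.625]
(array([0.5941462 , 0.29305368, 0.12585274]), np.float64(0.03373339744509988))
(array([0.64474038, 0.33087251, 0.16757184]), np.float64(0.04308741032778649))
```

```bash
python3 - <<'E'
from h import *
T=np.load("top0.npz");S=np.load("side0.npz")
def blobs(s,lo,hi,roi,amin=100):
    x0,y0,x1,y1=roi; im=cv2.resize(s["img"][y0:y1,x0:x1],None,fx=4,fy=4,interpolation=cv2.INTER_CUBIC)
    m=cv2.inRange(cv2.cvtColor(im,cv2.COLOR_RGB2HSV),np.array(lo),np.array(hi))
    return [(c[:,0]+.5)/4-.5+[x0,y0] for c in cv2.findContours(m,0,1)[0] if cv2.contourArea(c)>amin]
for n,s,roi in(("T",T,(355,255,440,335)),("S",S,(358,200,420,252))):
    for c in blobs(s,(0,0,195),(180,60,255),roi): print(n,"white",rect(onplane(s,c,.02)))
for nm,lo,hi,rt,rs in(("brass",(17,50,60),(35,255,255),(215,275,255,305),(370,285,395,335)),("blue",(108,120,40),(125,255,255),(285,270,320,310),(365,235,395,280))):
    for n,s,r in(("T",T,rt),("S",S,rs)):
        c=np.vstack(blobs(s,lo,hi,r)); print(nm,n,c.min(0),c.max(0), "@z.1055:",rect(onplane(s,c,.1055)))
# predicted body corners
for nm,y in(("brass",55),("blue",-55)):
    a=np.radians(4.6);R=np.array([[np.cos(a),-np.sin(a)],[np.sin(a),np.cos(a)]])
    C=np.array([[*(R@[x,y+w]+[511.4,122])/1000,z] for x in(-.0075e3,.0075e3) for w in(-20,20) for z in(.0715,.1055)])
    for n,s in(("T",T),("S",S)):
        p=np.c_[C,np.ones(8)]@s["world_to_cam"].T; p=p[:,:3]*[1,-1,-1]; p=p@s["intrinsics"].T; p=p[:,:2]/p[:,2:]
        print(nm,n,"pred",p.min(0).round(1),p.max(0).round(1))
E
```

```text
T white (array([ 522.8, -118.7]), array([73.5, 13.1]), 73.0)
T white (array([499.6, -61.6]), array([12., 91.]), 73.0)
S white (array([520. , -27.2]), array([10.6, 15.3]), 1.8)
S white (array([531.9, -33.5]), array([ 7.6, 29.5]), 2.2)
S white (array([466.1, -51.2]), array([14. , 22.7]), 72.6)
S white (array([517.4, -99.1]), array([ 60.4, 132.6]), 20.1)
brass T [222.625 284.625] [249.375 297.125] @z.1055: (array([497.3, 173. ]), array([19.6, 43.5]), 5.7)
brass S [374.875 296.625] [388.375 329.375] @z.1055: (array([498.2, 193.7]), array([17.9, 58.2]), 1.2)
blue T [291.125 279.375] [314.375 289.625] @z.1055: (array([504.5,  64.5]), array([14.4, 37.9]), 3.7)
blue S [371.625 242.125] [382.625 272.625] @z.1055: (array([505.4,  85.5]), array([15.4, 65.5]), 2.8)
brass T pred [221.2 278.3] [249.7 291.2]
brass S pred [367.7 292.1] [381.9 330.8]
blue T pred [288.3 271.9] [314.3 285.1]
blue S pred [363.8 239.4] [376.5 274.1]
```

Both views put the padlocks about 10 mm nearer the robot than the base centre, so I'll trust the images: brass is near (0.497, 0.175). The jig is at (0.488, -0.099) with yaw -17°. Next I'll check the key machine's clearance at the jig and whether the poses are reachable.

```bash
cat >> h.py <<'E'
from scipy.spatial.transform import Rotation as Ro
def att(yaw,tilt,flip=0):
    "tool pointing down; closing axis along y of a frame at yaw; tilt leans gripper body toward -x of that frame"
    return Ro.from_euler("z",yaw+flip*np.pi)*Ro.from_euler("y",-tilt if not flip else tilt)*Ro.from_euler("x",np.pi)
def tcp(g,R,h): return np.asarray(g)-R.as_matrix()[:,2]*h
E
python3 - <<'E'
from h import *
from station import ctrl
T=np.load("top0.npz");S=np.load("side0.npz")
for p in((290,247),(345,240),(362,193),(395,160)):
    print(p,[tuple(onplane(T,p,z)[0,:2].round(3)) for z in(.03,.1,.2,.3,.45)])
print("post",tri(T,(273,158),S,(265,168)),"bottle",tri(T,(215,210),S,(292,288)))
C=np.array([.5294,-.0770]);yj=np.radians(-17);yr=np.radians(4.6)
Rj=Ro.from_euler("z",yj)
home=np.r_[C,.01]+Rj.apply([-.0075,-.020,.017]); print("home",home)
print("start att",Ro.from_rotvec(ctrl.current_eef_rot()).as_matrix().round(2).tolist())
for t in(0,.2,.35):
  for f in(0,1):
    for n,g,y in(("rack",[.4972,.175,.104],yr),("jig",home+[0,0,.0155],yj)):
        R=att(y,t,f);q=ctrl.solve_ik(tcp(g,R,ctrl.hold_point_z),R.as_rotvec());print(t,f,n,R.as_matrix()[:,2].round(2),None if q is None else np.round(q,2))
E
```

```text
(290, 247) [(np.float64(0.579), np.float64(0.091)), (np.float64(0.567), np.float64(0.085)), (np.float64(0.551), np.float64(0.077)), (np.float64(0.535), np.float64(0.068)), (np.float64(0.511), np.float64(0.055))]
(345, 240) [(np.float64(0.59), np.float64(-0.008)), (np.float64(0.578), np.float64(-0.006)), (np.float64(0.56), np.float64(-0.003)), (np.float64(0.543), np.float64(-0.001)), (np.float64(0.517), np.float64(0.003))]
(362, 193) [(np.float64(0.676), np.float64(-0.041)), (np.float64(0.657), np.float64(-0.036)), (np.float64(0.63), np.float64(-0.03)), (np.float64(0.603), np.float64(-0.023)), (np.float64(0.563), np.float64(-0.014))]
(395, 160) [(np.float64(0.738), np.float64(-0.103)), (np.float64(0.714), np.float64(-0.094)), (np.float64(0.68), np.float64(-0.08)), (np.float64(0.646), np.float64(-0.067)), (np.float64(0.595), np.float64(-0.046))]
post (array([0.6626043 , 0.09467714, 0.26080764]), np.float64(0.005810183349855991)) bottle (array([0.61820265, 0.19986395, 0.14930865]), np.float64(0.004962755931975964))
home [ 0.51638028 -0.09393331  0.027     ]
start att [[0.96, 0.27, -0.0]
[... 168 characters left out ...]
-1.5 ]
0 1 rack [-0.  0. -1.] [-0.03  0.68 -0.55  1.96  0.57  0.66  0.7 ]
0 1 jig [ 0.  0. -1.] [ 0.46  0.79 -0.52  2.    0.73  0.55  0.7 ]
0.2 0 rack [ 0.2   0.02 -0.98] [-0.65  0.6   0.3   2.16 -0.46  0.24 -1.46]
0.2 0 jig [ 0.19 -0.06 -0.98] None
0.2 1 rack [ 0.2   0.02 -0.98] [ 0.03  0.67 -0.7   2.14  1.13  0.55  0.12]
0.2 1 jig [ 0.19 -0.06 -0.98] [ 0.33  0.72 -0.33  2.19  1.35  0.26  0.05]
0.35 0 rack [ 0.34  0.03 -0.94] [-0.25  0.59 -0.33  2.28  1.67  0.32  2.67]
0.35 0 jig [ 0.33 -0.1  -0.94] [ 0.3   0.73 -0.33  2.33  2.26  0.37  2.26]
0.35 1 rack [ 0.34  0.03 -0.94] [ 0.2   0.81 -1.06  2.27  1.6   0.84 -0.35]
0.35 1 jig [ 0.33 -0.1  -0.94] [ 0.74  0.98 -1.06  2.31  1.84  0.91 -0.36]
```

Vertical, the gripper body's corner would reach x≈0.578 at the jig, inside the machine's zone, which starts at 0.56. Leaning the gripper 0.25 rad toward the robot, in the same way at rack and jig, clears it. I'll plan with that, check IK, and start the approach.

```bash
cat >> h.py <<'E'
TILT=.25; YR=np.radians(4.6); YJ=np.radians(-17); H=.1804
BR=np.array([.4972,.175,.0885]); UP=np.array([0,0,.016])   # grasp point above body centre
RR=att(YR,TILT,1); RJ=att(YJ,TILT,1)
fr=Ro.from_euler("z",YR); fj=Ro.from_euler("z",YJ)
CORNER=np.array([.5294,-.0770,.010]); HOME=CORNER+fj.apply([-.0075,-.020,.017])
def P(c,R): return tcp(np.asarray(c)+UP,R,H)   # TCP for body centre c
E
python3 - <<'E'
from h import *
from station import ctrl
W={"pre":(BR+fr.apply([-.03,0,.1]),RR),"grasp":(BR,RR),"out":(BR+fr.apply([-.06,0,.008]),RR),"high":(BR+fr.apply([-.06,0,.10]),RR),"jhigh":(HOME+fj.apply([-.03,-.02,.14]),RJ),"home":(HOME,RJ)}
for k,(c,R) in W.items():
    q=ctrl.solve_ik(P(c,R),R.as_rotvec()); print(k,P(c,R).round(3),None if q is None else np.round(q,2))
ctrl.line_to([.34,-.28,.42],feed=.3)
print(ctrl.current_q().round(2))
for k,(c,R) in W.items():
    q=ctrl.solve_ik(P(c,R),R.as_rotvec()); print(k,None if q is None else np.round(q,2))
print(ctrl.current_time())
E
```

```text
pre [0.423 0.169 0.379] [ 0.05  0.42 -0.72  2.16  0.79  0.57  0.4 ]
grasp [0.453 0.171 0.279] [ 0.02  0.66 -0.7   2.19  1.29  0.53 -0.04]
out [0.393 0.167 0.287] [-0.14  0.55 -0.51  2.33  1.35  0.39 -0.2 ]
high [0.393 0.167 0.379] [ 0.06  0.39 -0.75  2.23  0.81  0.55  0.34]
jhigh [ 0.439 -0.091  0.358] [ 0.5   0.41 -0.5   2.21  0.69  0.4   0.72]
home [ 0.474 -0.081  0.218] [ 0.75  0.97 -1.06  2.22  1.62  0.85 -0.15]
[ 0.63  0.31 -0.01  2.05  0.    0.78 -0.68]
pre [ 0.08  0.43 -0.76  2.16  0.81  0.59  0.38]
grasp [-0.28  0.58 -0.25  2.19  1.02  0.27  0.21]
out [-0.33  0.52 -0.26  2.33  1.26  0.25 -0.11]
high [ 0.08  0.4  -0.79  2.23  0.83  0.56  0.32]
jhigh [ 0.51  0.41 -0.52  2.21  0.71  0.41  0.7 ]
home [ 0.75  0.97 -1.06  2.22  1.62  0.85 -0.15]
1.5333
```

```bash
python3 - <<'E'
from h import *
from station import ctrl
ctrl.move_to(P(BR+fr.apply([-.03,0,.1]),RR),RR.as_rotvec())
print(ctrl.current_q().round(2),ctrl.current_time())
ctrl.line_to(P(BR+[0,0,.06],RR),feed=.12)
ctrl.line_to(P(BR,RR),feed=.08)
s=ctrl.snapshot("top");a=s["img"][250:340,190:330]
s=ctrl.snapshot("side");b=s["img"][240:375,310:450]
im=np.zeros((600,800,3),np.uint8);im[:360,:560]=cv2.resize(a,None,fx=4,fy=4)[:,:,::-1]
b=cv2.resize(b,None,fx=2.8,fy=2.8)[:,:,::-1];im[222:222+b.shape[0],400:400+b.shape[1]]=b
cv2.imwrite("pics/g1.png",im)
print(ctrl.current_q().round(2),ctrl.current_contact_force().round(1),ctrl.current_time(),ctrl.current_width())
E
```

```text
[ 0.08  0.43 -0.76  2.16  0.81  0.59  0.38] 3.2583
[-0.11  0.61 -0.5   2.19  1.2   0.41  0.04] [0.1 0.3 1.1] 4.825 0.09388812079440785
```

View pics/g1.png

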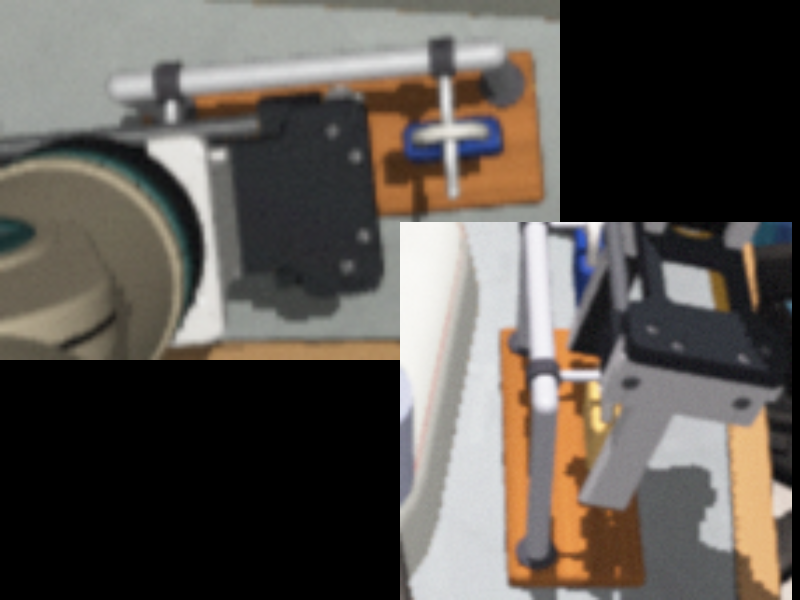

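The leaned fingers straddle the brass padlock: it shows just behind the near finger at about (595,410) in the crop. Blue is clear. I'll grip and lift.

```bash
python3 - <<'E'
from h import *
from station import ctrl
pr=lambda n:print(n,ctrl.current_contact_force().round(2),ctrl.current_width(),round(float(np.max(ctrl.current_gripper_force())),1),ctrl.current_time())
print(ctrl.current_position()-P(BR,RR))
ctrl.gripper_to(.03); ctrl.hold(.2); pr("closed")
if ctrl.current_width()>.036:
    ctrl.line_to(P(BR+[0,0,.008],RR),feed=.04); ctrl.hold(.2);pr("up")
    s=ctrl.snapshot("side");b=s["img"][240:375,310:450];cv2.imwrite("pics/g2.png",cv2.resize(b,None,fx=4,fy=4)[:,:,::-1])
    ctrl.line_to(P(BR+fr.apply([-.01,0,.008]),RR),feed=.04); ctrl.hold(.1);pr("10mm")
E
```

```text
[1.63204674e-04 7.96912849e-05 5.46236431e-04]
closed [-0.42  1.12 -0.99] 0.03980542987461457 30.0 5.9
up [-0.98  0.04 -2.65] 0.0397144839518858 30.0 6.45
10mm [ 0.34 -0.14 -1.83] 0.03971359838130371 30.0 7.0
```

View pics/g2.png

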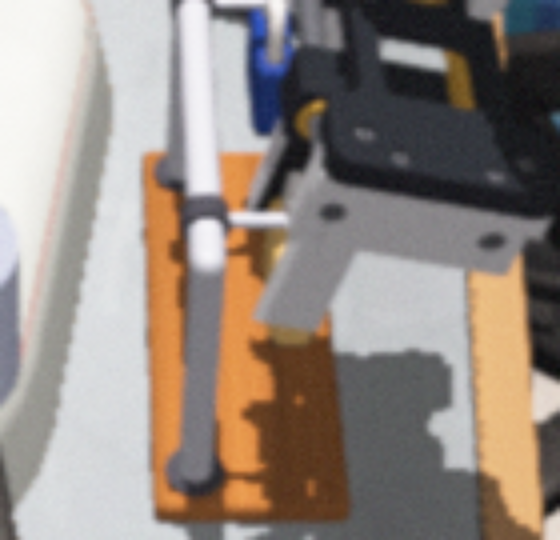

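Gripped: the width reads 39.7 mm and the force change matches the padlock's 1.8 N weight, so it is free of the peg. Drawing it out and carrying it to the jig.

```bash
python3 - <<'E'
from h import *
from station import ctrl
pr=lambda n:print(n,ctrl.current_contact_force().round(2),round(ctrl.current_width(),4),ctrl.current_q().round(2),ctrl.current_time())
ctrl.line_to(P(BR+fr.apply([-.062,0,.008]),RR),feed=.06);pr("out")
ctrl.line_to(P(BR+fr.apply([-.062,0,.10]),RR),feed=.12);pr("high")
ctrl.line_to(P(HOME+fj.apply([-.03,-.02,.13]),RJ),RJ.as_rotvec(),feed=.12);pr("jhigh")
ctrl.line_to(P(HOME+fj.apply([-.02,-.014,.025]),RJ),feed=.1);pr("above")
ctrl.hold(.2);pr("above")
for n,r in(("top",(340,230,460,340)),("side",(340,185,440,265))):
    s=ctrl.snapshot(n);np.savez(n+"1.npz",**s);x0,y0,x1,y1=r;cv2.imwrite(f"pics/{n}1.png",cv2.resize(s["img"][y0:y1,x0:x1],None,fx=5,fy=5)[:,:,::-1])
a=cv2.imread("pics/top1.png");b=cv2.imread("pics/side1.png")
a=cv2.resize(a,None,fx=.65,fy=.65);b=cv2.resize(b,None,fx=.8,fy=.8);im=np.zeros((400,800,3),np.uint8)
im[:a.shape[0],:a.shape[1]]=a;im[:b.shape[0],395:795]=b;cv2.imwrite("pics/j1.png",im)
E
```

```text
out [ 0.07  0.51 -1.3 ] 0.0399 [-0.19  0.54 -0.45  2.33  1.34  0.35 -0.19] 8.0167
high [ 0.05 -0.15 -1.64] 0.0397 [ 0.04  0.38 -0.73  2.23  0.8   0.54  0.35] 8.9333
jhigh [ 0.46 -0.54 -2.23] 0.0395 [ 0.54  0.44 -0.57  2.22  0.81  0.41  0.59] 11.2833
above [ 0.02  0.42 -2.42] 0.0396 [ 0.35  0.65 -0.33  2.28  1.63  0.25 -0.22] 12.4917
above [ 0.81 -0.14 -1.79] 0.0398 [ 0.35  0.65 -0.33  2.28  1.63  0.25 -0.22] 12.6917
```

View pics/j1.png

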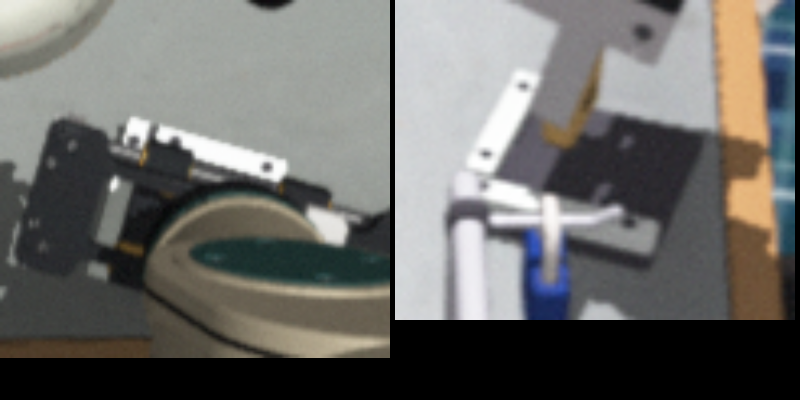

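The padlock hangs over the plate, inside the corner. In the side view its right edge looks slanted, so I'll zoom in to check for lean.

```bash
python3 - <<'E'
from h import *
s=np.load("side1.npz");x0,y0=370,190
im=cv2.resize(s["img"][y0:y0+40,x0:x0+45],None,fx=14,fy=14,interpolation=2)[:,:,::-1].copy()
def proj(c):
    p=np.c_[c,np.ones(len(c))]@s["world_to_cam"].T; p=p[:,:3]*[1,-1,-1]@s["intrinsics"].T; return p[:,:2]/p[:,2:]
c0=HOME+fj.apply([-.02,-.014,.025])
q=((proj(np.array([c0+fj.apply([a,b,c]) for a in(-.0075,.0075) for b in(-.02,.02) for c in(-.017,.017)]))-[x0,y0]+.5)*14).astype(int)
for i,j in((0,1),(2,3),(4,5),(6,7),(0,2),(2,6),(6,4),(4,0),(1,3),(3,7)): cv2.line(im,tuple(map(int,q[i])),tuple(map(int,q[j])),(0,0,255),1)
cv2.imwrite("pics/z.png",im)
E
```

```text
(no output)
```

View pics/z.png

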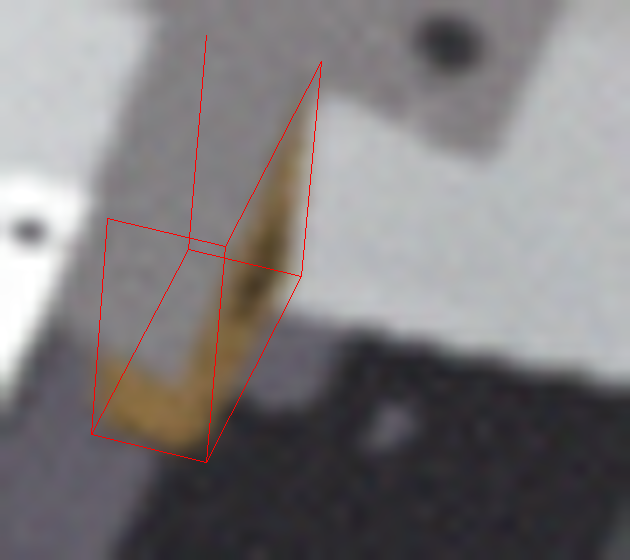

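The predicted outline of an upright body matches the image within about 2 px, so the slant is only perspective. Now a guarded descent, then pushes into the corner.

```bash
cat >> h.py <<'E'
def F(ctrl,n=6):
    f=[]
    for _ in range(n): ctrl.hold(.04); f.append(ctrl.current_contact_force())
    return fj.inv().apply(np.mean(f,0))
E
python3 - <<'E'
from h import *
from station import ctrl
o=np.array([-.02,-.014,.025]); go=lambda o,v=.03: ctrl.line_to(P(HOME+fj.apply(o),RJ),feed=v)
o[2]=.006; go(o,.05); b=F(ctrl,10); print("bias",b.round(2))
def push(ax,sg,step,lim,nmax):
    for i in range(nmax):
        o[ax]+=sg*step; go(o); f=F(ctrl)-b
        if -sg*f[ax]>lim: break
    print("axis",ax,"o",(o*1000).round(1),"f",f.round(1),"w",round(ctrl.current_width(),4),"act",(fj.inv().apply(ctrl.current_position()-P(HOME,RJ))*1000).round(1),ctrl.current_time())
push(2,-1,.001,3,14)
push(0,1,.0015,4,20)
push(1,1,.0015,4,18)
np.savez("st.npz",o=o,b=b)
E
```

```text
bias [ 0.01 -0.33 -1.96]
axis 2 o [-20. -14.   0.] f [-2.3  0.4 10.2] w 0.0395 act [-20.  -13.8   0.7] 16.7417
axis 0 o [-18.5 -14.    0. ] f [-5.7  0.1 15.4] w 0.0399 act [-19.5 -13.9   0.7] 17.2417
axis 1 o [-18.5   4.    0. ] f [-0.5 -6.1 10. ] w 0.04 act [-17.8   1.3   0.6] 23.2417
```

Down-force friction stopped the x push early. I'll relieve it and push again.

```bash
cat > push.py <<'E'
from h import *
from station import ctrl
st=np.load("st.npz");o=st["o"];b=st["b"]
go=lambda o,v=.03: ctrl.line_to(P(HOME+fj.apply(o),RJ),feed=v)
def rep(f,ax=""): print(ax,"o",(o*1000).round(1),"f",f.round(1),"w",round(ctrl.current_width(),4),"act",(fj.inv().apply(ctrl.current_position()-P(HOME,RJ))*1000).round(1),round(ctrl.current_time(),1))
def push(ax,sg,step,lim,nmax,v=0):
    for i in range(nmax):
        o[ax]+=sg*step; go(o); f=F(ctrl,4)-b
        if v: rep(f,ax)
        if -sg*f[ax]>lim: break
    if not v: rep(f,ax)
def save(): np.savez("st.npz",o=o,b=b)
E
python3 - <<'E'
from push import *
o[1]-=.006; go(o); push(2,1,.0003,-2.5,6)
rep(F(ctrl)-b,"z")
push(0,1,.002,5,12,1)
save()
E
```

```text
2 o [-18.5  -2.    1.2] f [0.1 0.1 0.2] w 0.04 act [-18.8  -2.2   0.9] 25.3
z o [-18.5  -2.    1.2] f [-0.   0.2  0.3] w 0.0395 act [-18.6  -2.    1.1] 25.5
0 o [-16.5  -2.    1.2] f [-0.2  0.6  0.6] w 0.0401 act [-16.5  -2.    1.2] 25.9
0 o [-14.5  -2.    1.2] f [-0.3  0.2  0. ] w 0.04 act [-14.5  -2.    1.2] 26.3
0 o [-12.5  -2.    1.2] f [-0.1  0.1 -0.2] w 0.0399 act [-12.5  -2.    1.2] 26.8
0 o [-10.5  -2.    1.2] f [0.1 0.4 0.6] w 0.0398 act [-10.5  -2.    1.2] 27.2
0 o [-8.5 -2.   1.2] f [-0.3  0.9 -0.1] w 0.0397 act [-8.5 -2.   1.2] 27.6
0 o [-6.5 -2.   1.2] f [-0.2  0.3  0.6] w 0.0398 act [-6.5 -2.   1.2] 28.0
0 o [-4.5 -2.   1.2] f [0.1 0.7 0.2] w 0.0395 act [-4.5 -2.   1.2] 28.4
0 o [-2.5 -2.   1.2] f [0.1 0.4 0.4] w 0.0396 act [-2.5 -2.   1.2] 28.8
0 o [-0.5 -2.   1.2] f [-2.  -0.3 -0.1] w 0.0398 act [-0.8 -2.   1.1] 29.3
0 o [ 1.5 -2.   1.2] f [-6.7  0.4  4.2] w 0.0395 act [-0.2 -2.   0.9] 29.7
```

The far stop was met within 1 mm of prediction, with little plate friction. Now the left stop.

```bash
python3 - <<'E'
from push import *
push(1,1,.0012,7,10,1)
o[0]+=.0005;go(o); ctrl.hold(.3); rep(F(ctrl,8)-b,"end"); print(ctrl.current_moment().round(2))
save()
s=ctrl.snapshot("side");np.savez("side2.npz",**s);x0,y0=355,190
im=cv2.resize(s["img"][y0:y0+55,x0:x0+70],None,fx=10,fy=10,interpolation=2)[:,:,::-1]
cv2.imwrite("pics/z2.png",im)
E
```

```text
1 o [ 1.5 -0.8  1.2] f [-6.9 -1.5  4.8] w 0.0397 act [-0.2 -1.6  0.9] 30.1
1 o [1.5 0.4 1.2] f [-6.8 -3.5  6.2] w 0.0398 act [-0.2 -1.2  0.9] 30.5
1 o [1.5 1.6 1.2] f [-7.6 -4.4  7.3] w 0.0396 act [-0.3 -0.7  0.9] 30.9
1 o [1.5 2.8 1.2] f [-7.5 -6.4  8.6] w 0.04 act [-0.3 -0.2  0.9] 31.3
1 o [1.5 4.  1.2] f [-8.3 -7.2  9. ] w 0.0395 act [-0.3  0.4  0.9] 31.8
end o [2.  4.  1.2] f [-9.7 -7.5 11. ] w 0.0397 act [-0.2  0.4  0.9] 32.6
[-1.12  2.47 -0.38]
```

View pics/z2.png

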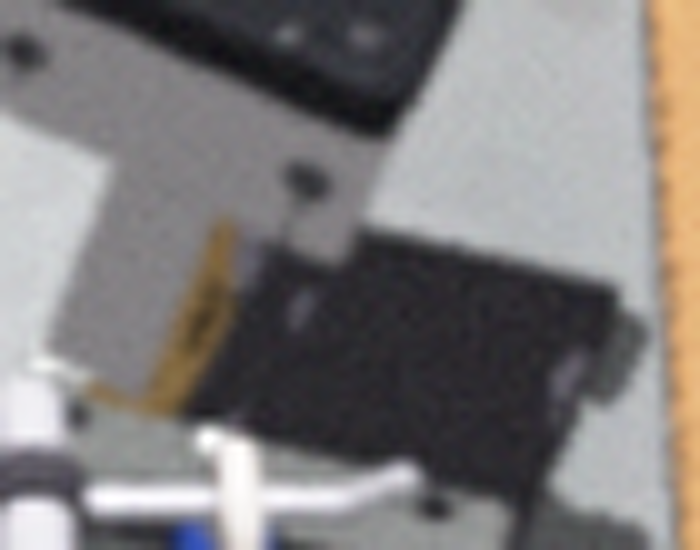

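The far stop is firm. The y force, though, could all be friction from the far stop and the plate, since the tool kept creeping. I'll back off x and z, find the left stop without that friction, then press both.

```bash
python3 - <<'E'
from push import *
o[:]=[-.003,-.003,.0013]; go(o); rep(F(ctrl)-b,"back")
push(1,1,.0015,6.5,9,1)
save()
E
```

```text
back o [-3.  -3.   1.3] f [0.2 0.7 0.1] w 0.0399 act [-2.8 -2.7  1.3] 33.4
1 o [-3.  -1.5  1.3] f [0.2 0.1 0.1] w 0.0397 act [-3.  -1.5  1.3] 33.8
1 o [-3.   0.   1.3] f [-0.1 -0.3  0.1] w 0.0398 act [-3.  -0.1  1.3] 34.2
1 o [-3.   1.5  1.3] f [-0.6 -4.6  2.1] w 0.04 act [-3.   0.4  1.3] 34.6
1 o [-3.   3.   1.3] f [-1.1 -7.3  2.9] w 0.0394 act [-3.   1.   1.2] 35.0
```

The left stop is confirmed at y≈0 with almost no other load. Now pressing x while holding y, then topping up y.

```bash
python3 - <<'E'
from push import *
o[1]=.0045; go(o); rep(F(ctrl)-b,"y")
push(0,1,.0015,10,5,1)
o[1]+=.0015; go(o); ctrl.hold(.5); rep(F(ctrl,8)-b,"end")
save()
R=Ro.from_rotvec(ctrl.current_eef_rot()); print("rot err jig frame",fj.inv().apply((R*RJ.inv()).as_rotvec()).round(4))
T=ctrl.snapshot("top")["img"]; T0=np.load("top0.npz")["img"]
for r in((285,270,320,310),(405,165,455,240)): print(np.abs(T[r[1]:r[3],r[0]:r[2]].astype(int)-T0[r[1]:r[3],r[0]:r[2]]).mean())
E
```

```text
y o [-3.   4.5  1.3] f [-0.7 -8.9  3.6] w 0.0394 act [-3.1  1.5  1.2] 35.5
0 o [-1.5  4.5  1.3] f [-2.7 -8.7  2.7] w 0.0398 act [-2.1  1.5  1. ] 36.0
0 o [0.  4.5 1.3] f [-5.  -9.7  5.6] w 0.0399 act [-1.4  1.5  0.9] 36.4
0 o [1.5 4.5 1.3] f [-7.  -9.1  9.3] w 0.0399 act [-0.6  1.5  0.9] 36.8
0 o [3.  4.5 1.3] f [ -9.3 -10.   12. ] w 0.0396 act [0.3 1.5 1. ] 37.2
0 o [4.5 4.5 1.3] f [-12.7  -9.7  16.9] w 0.0398 act [0.9 1.4 1. ] 37.6
end o [4.5 6.  1.3] f [-13.6 -12.1  18.3] w 0.0397 act [0.8 2.  1. ] 38.7
rot err jig frame [-0.0086  0.0053 -0.0056]
5.661190476190476
7.3254222222222225
```

Both stops are loaded, but the plate carries 18 N, which adds friction. I'll ease z a little, then verify and check the bystanders.

```bash
python3 - <<'E'
from push import *
for i in range(6):
    o[2]+=.0004; go(o,.02); f=F(ctrl)-b; rep(f,"z")
    if f[2]<7: break
ctrl.hold(.5); rep(F(ctrl,8)-b,"end"); save()
T0=np.load("top0.npz");T=ctrl.snapshot("top")
for n,lo,hi,r in(("blue",(108,120,40),(125,255,255),(285,270,320,310)),("loupe",(0,0,0),(180,255,60),(408,205,442,240)),("cyl",(0,0,190),(180,60,255),(405,165,455,200))):
    print(n,[mask(s,lo,hi,r).mean(0).round(1) for s in(T0,T)])
s=ctrl.snapshot("side");x0,y0=355,190
im=cv2.resize(s["img"][y0:y0+55,x0:x0+70],None,fx=10,fy=10,interpolation=2)[:,:,::-1].copy()
def proj(c):
    p=np.c_[c,np.ones(len(c))]@s["world_to_cam"].T; p=p[:,:3]*[1,-1,-1]@s["intrinsics"].T; return p[:,:2]/p[:,2:]
q=((proj(np.array([HOME+fj.apply([a,b_,c]) for a in(-.0075,.0075) for b_ in(-.02,.02) for c in(-.017,.017)]))-[x0,y0]+.5)*10).astype(int)
for i,j in((0,1),(2,3),(6,7),(0,2),(2,6),(1,3),(3,7)): cv2.line(im,tuple(map(int,q[i])),tuple(map(int,q[j])),(0,0,255),1)
cv2.imwrite("pics/z3.png",im)
E
```

```text
z o [4.5 6.  1.7] f [-12.  -11.6  13.4] w 0.0399 act [0.9 2.  1.1] 39.3
z o [4.5 6.  2.1] f [-10.6 -11.3   8.7] w 0.0395 act [1.  2.  1.1] 39.8
z o [4.5 6.  2.5] f [ -9.2 -11.    4.4] w 0.0396 act [1.1 2.  1.2] 40.3
end o [4.5 6.  2.5] f [ -9.3 -10.8   4.7] w 0.0397 act [1.1 1.9 1.2] 41.1
blue [array([310.3, 284.8]), array([310.3, 284.8])]
loupe [array([422.4, 223. ]), array([422.3, 223.1])]
cyl [array([441.2, 181. ]), array([441.3, 181. ])]
```

View pics/z3.png

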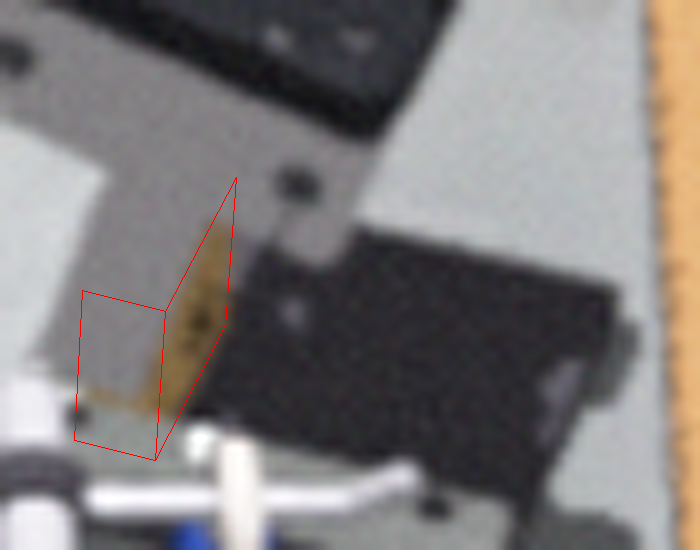

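Blue, the loupe and the cylinder have not moved. The padlock matches the home outline upright, with about 9 N (far) and 11 N (left) on the stops. That is well over what plate and stop friction could account for. Handing in.

```bash
python3 -c "
from station import ctrl
print(ctrl.hand_in())"
```

```text
the job is handed in; nothing more can be done
None
```

I handed the job in at about 41 s: the brass padlock is off its peg, upright in the jig corner, still gripped and pressed against both stops (about 9 N far, 11 N left, read at the wrist), and the blue padlock, loupe and lock cylinder have not moved; no verdict came back.

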